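Stir two colours of lamp beads together with a rod

ROBOT

A 6-joint arm with a two-finger parallel gripper is mounted at the origin on a cart in front of the work surface, level with it; the furniture and walls round the work are solid. World frame = base frame: x ahead of the robot, y to its left, z up, the work surface at z = 0. Lengths are in m, angles in rad, forces in N, time in s.
With the tool pointing down it reaches from about 0.3 to 0.775 m from the base axis. Payload 14.6 kg.
Tool frame: the origin (TCP) lies on the centre line of the jaws, within the pads' length; the fingertips stand 19 mm ahead of it and the grasp point (between the pads) is the TCP; z points along the fingers, y is the line along which they close (so a half turn about z gives the same grasp; the last joint's range is limited). The gripper opens to 94 mm and grips with 3 to 60 N. Pads are 16 mm wide; open, the fingers measure 119 mm over their backs; the gripper's body (75 mm by 177 mm) begins 78 mm behind the grasp point.
Start: joints at [1.212, 0.3, 1.521, -0, 1.321, -0.067], TCP at [0.158, 0.527, 0.186] pointing down, gripper open.
Joint ranges: [-3.03, 3.03], [-0.79, 2.21], [0.23, 2.52], [-1.04, 4.18], [0, 3.07], [-2.55, 2.55]. Speed limits (rad/s): [2.22, 2.22, 2.57, 3.14, 3.14, 3.14].

INTERFACE

Orientations are given as [roll, pitch, yaw] about the fixed x, y, z axes, in that order (R = Rz(yaw) Ry(pitch) Rx(roll)).
In Python, from station import get_obs, camera, workorder gives the robot as it stands.
- The arm moves only by the tool play_rows, never from a script. Its argument "motion" is a list that holds one entry, the list of rows, each a list of 7 numbers: the shift along the tool's x, y, z as a fraction of full scale, then the turn, a rotation vector about the tool's x, y, z as a fraction of full scale, then the opening, from -1 (shut) to 1 (fully open). In form: [[[x, y, z, ax, ay, az, grip], ...]]. A call has 1 to 10 rows; each row is the pose to reach, as a shift and turn from the pose commanded when the call began, along the tool's axes at that moment, turning the shorter way round; what a row does not reach only later rows make up. Full scale, the value 1, is 0.25 m for a shift and 2 pi rad for a turn. A row lasts 1/10 s, in which the tool goes at most 50 mm and 8.59 degrees, less where a joint would pass 70% of its speed; a pose out of reach is approached as far as the arm can. A call with a number of a shift or a turn outside -1 to 1 is refused whole. A call with a gripper value outside its range is refused whole. The fingers move at their own pace and stop on an object; "grip_force" is the grip in N (left out, the last holds). Time passes only in rows, so rows that repeat a pose let the fingers close. It gives the time, the measured TCP pose, the force, the opening and the grip force at its end, in the units of the state.
- get_obs(): the state, without advancing time (a new reading comes with each control period).
- camera(name): name is "scene" or "top"; returns a dict with "frame" (480x640x3 uint8, red, green, blue), "z_map" (480x640 float32, m along the optical axis (not along the pixel's ray), 0 where there is no reading), "camera_matrix" (3x3 intrinsics, pixels), "T" (4x4, takes a point from camera to world coordinates). Camera axes: x right, y up, looking along -z (the intrinsics and any distortion apply to the point x, -y, -z); pixel columns grow to the right and rows downward; lengths in m; the calibration is good to about 2 mm. A picture is of the moment at which its call begins.
- workorder.hand_in(): hands the job in; it is judged then, once.
The state is a dict: "time_s": time; "qpos": joint angles; "joint_vel": joint speeds; "tau": joint torques, N m; "ee_pos": TCP position; "eef_rot": TCP orientation; "force": force on the tool from outside, world axes, zero at the start; "moment": the same for the moment, N m; "grip_width": finger opening in m; "grip_force": force on a finger pad.
Only numpy, scipy, OpenCV 4.12 (cv2) and the standard library are available. Lean on these libraries where they do the work, as an engineer would, in place of code of your own. Each camera call takes 0.05 s, during which the arm holds its last target. There are 200 camera calls.

TASK

The blue and yellow beads for the lamp lie apart in the white bowl: take the stirring rod and, with its ball tip low among the beads, stir clockwise (seen from above), starting at the side with the pouring lip and going right round at least twice, until some beads of each colour lie clearly on either side of the dark line across the bowl's floor. Keep your fingers out of the beads, all the beads in the bowl, and do not lean on the bowl, push it along or knock the things around it. Then lay the rod flat inside the blue metal tray again and let go.

Things in the scene. Friction and masses are not known exactly. Their poses are not given: they have to be found in the camera images.
- bowl: White ceramic mixing bowl, loose, 1.4 kg: 160 mm across the flared rim, 34 mm high, wall 5 mm, a pouring lip jutting 26 mm out of the rim at its +x side. Flat inner floor 126 mm across, 6 mm above the table. A thin dark line across the floor, through the middle along the bowl's y axis, parts the lip half (+x) from the other (-x). Origin: centre of the underside; z up.
- rod: Stirring rod, 188 mm, 0.07 kg, lying in the tray (axis 13 mm above the table), tip roughly towards the robot: square beech handle 18 x 18 x 100 mm, then a steel shaft (10 mm) with a black rubber ball (16 mm) at the tip. Origin: middle of the handle on the axis, near the balance point; x runs along the axis to the tip.
- rod_tip (a point): Centre of the rubber ball at the rod's tip, 130 mm from the rod's origin along its x; ball radius 8 mm, so with the ball resting on the bowl's floor this point is 14 mm above the table.
- tray: Shallow blue-painted metal tool tray, fixed, 250 x 130 mm, 14 mm high, wall 3 mm, floor 4 mm thick. Origin: centre of the underside; x along its length, z up.
- blue_0: Blue barrel-shaped wooden bead, 22 mm across, 18 mm tall, 12 g, standing in the bowl, at the start in the lip half. Origin: its centre.
- blue_1: Blue barrel-shaped wooden bead, 22 mm across, 18 mm tall, 12 g, standing in the bowl, at the start in the lip half. Origin: its centre.
- blue_2: Blue barrel-shaped wooden bead, 22 mm across, 18 mm tall, 12 g, standing in the bowl, at the start in the lip half. Origin: its centre.
- blue_3: Blue barrel-shaped wooden bead, 22 mm across, 18 mm tall, 12 g, standing in the bowl, at the start in the lip half. Origin: its centre.
- blue_4: Blue barrel-shaped wooden bead, 22 mm across, 18 mm tall, 12 g, standing in the bowl, at the start in the lip half. Origin: its centre.
- yellow_0: Yellow barrel-shaped wooden bead, 22 mm across, 18 mm tall, 12 g, standing in the bowl, at the start in the other half. Origin: its centre.
- yellow_1: Yellow barrel-shaped wooden bead, 22 mm across, 18 mm tall, 12 g, standing in the bowl, at the start in the other half. Origin: its centre.
- yellow_2: Yellow barrel-shaped wooden bead, 22 mm across, 18 mm tall, 12 g, standing in the bowl, at the start in the other half. Origin: its centre.
- yellow_3: Yellow barrel-shaped wooden bead, 22 mm across, 18 mm tall, 12 g, standing in the bowl, at the start in the other half. Origin: its centre.
- yellow_4: Yellow barrel-shaped wooden bead, 22 mm across, 18 mm tall, 12 g, standing in the bowl, at the start in the other half. Origin: its centre.
- glue: White glue bottle with nozzle, 50 x 50 x 140 mm, a bystander behind the work. Origin: centre of its underside.
- pigment_red: Small glass jar of red pigment with an ochre lid, 42 x 42 x 49 mm, a bystander. Origin: centre of its underside.

How it is judged:
On the way, in this order (a step that is already met when the one before it is completed fails the run):
1. first turn: the rod's tip, low among the beads, is at the pouring-lip side (x of rod_tip in the frame of bowl above 0.015 m and y of rod_tip in the frame of bowl between -0.015 and 0.015 m and z of rod_tip in the frame of bowl below 0.028 m and horizontal distance between rod_tip and bowl below 0.07 m), for 0.04 s.
2. first turn: the rod's tip, low among the beads, is a quarter turn clockwise of the lip (y of rod_tip in the frame of bowl below -0.015 m and x of rod_tip in the frame of bowl between -0.015 and 0.015 m and z of rod_tip in the frame of bowl below 0.028 m and horizontal distance between rod_tip and bowl below 0.07 m), for 0.04 s.
3. first turn: the rod's tip, low among the beads, is opposite the lip (x of rod_tip in the frame of bowl below -0.015 m and y of rod_tip in the frame of bowl between -0.015 and 0.015 m and z of rod_tip in the frame of bowl below 0.028 m and horizontal distance between rod_tip and bowl below 0.07 m), for 0.04 s.
4. first turn: the rod's tip, low among the beads, is three quarters round (y of rod_tip in the frame of bowl above 0.015 m and x of rod_tip in the frame of bowl between -0.015 and 0.015 m and z of rod_tip in the frame of bowl below 0.028 m and horizontal distance between rod_tip and bowl below 0.07 m), for 0.04 s.
5. second turn: the rod's tip, low among the beads, is at the pouring-lip side (all of step 1), for 0.04 s.
6. second turn: the rod's tip, low among the beads, is a quarter turn clockwise of the lip (all of step 2), for 0.04 s.
7. second turn: the rod's tip, low among the beads, is opposite the lip (all of step 3), for 0.04 s.
8. second turn: the rod's tip, low among the beads, is three quarters round (all of step 4), for 0.04 s.
9. two full turns done: the tip is back at the lip side (all of step 5), for 0.04 s.
At the end, for the whole second after the job is handed in: In each half of the bowl at least one bead of each colour has its centre over 5 mm from the dark line; all ten beads are in the upright bowl; the rod lies still and flat in the tray, its mid-handle and tip inside the tray's outline and under 21 mm above the table (x of any of blue_0, blue_1, blue_2, blue_3, blue_4 in the frame of bowl above 0.005 m and x of any of blue_0, blue_1, blue_2, blue_3, blue_4 in the frame of bowl below -0.005 m and x of any of yellow_0, yellow_1, yellow_2, yellow_3, yellow_4 in the frame of bowl above 0.005 m and x of any of yellow_0, yellow_1, yellow_2, yellow_3, yellow_4 in the frame of bowl below -0.005 m and horizontal distance between each of blue_0, blue_1, blue_2, blue_3, blue_4, yellow_0, yellow_1, yellow_2, yellow_3, yellow_4 and bowl below 0.07 m and z of blue_0 in the frame of bowl between 0.008 and 0.045 m and z of blue_1 in the frame of bowl between 0.008 and 0.045 m and z of blue_2 in the frame of bowl between 0.008 and 0.045 m and z of blue_3 in the frame of bowl between 0.008 and 0.045 m and z of blue_4 in the frame of bowl between 0.008 and 0.045 m and z of yellow_0 in the frame of bowl between 0.008 and 0.045 m and z of yellow_1 in the frame of bowl between 0.008 and 0.045 m and z of yellow_2 in the frame of bowl between 0.008 and 0.045 m and z of yellow_3 in the frame of bowl between 0.008 and 0.045 m and z of yellow_4 in the frame of bowl between 0.008 and 0.045 m and angle between bowl's own z axis and vertical below 0.1 rad and x of rod in the frame of tray between -0.125 and 0.125 m and y of rod in the frame of tray between -0.065 and 0.065 m and z of each of rod, rod_tip in the frame of tray below 0.021 m and x of rod_tip in the frame of tray between -0.125 and 0.125 m and y of rod_tip in the frame of tray between -0.065 and 0.065 m and linear speed of rod below 0.03 m/s); the robot touches nothing.
It fails at once if a finger touches a bead (contact force between the fingers and blue_0 above 0.5 N or contact force between the fingers and blue_1 above 0.5 N or contact force between the fingers and blue_2 above 0.5 N or contact force between the fingers and blue_3 above 0.5 N or contact force between the fingers and blue_4 above 0.5 N or contact force between the fingers and yellow_0 above 0.5 N or contact force between the fingers and yellow_1 above 0.5 N or contact force between the fingers and yellow_2 above 0.5 N or contact force between the fingers and yellow_3 above 0.5 N or contact force between the fingers and yellow_4 above 0.5 N).
It fails at once if the bowl is shoved more than 40 mm from where it stood (distance of bowl from where it was at the start of the episode above 0.04 m).
It fails at once if the bowl is tipped (angle between bowl's own z axis and vertical above 0.2 rad).
It fails at once if the rod leans on the bowl with more than 40 N (contact force between rod and bowl above 40 N).
It fails at once if the glue bottle or the pigment jar is knocked (distance of any of glue, pigment_red from where it was at the start of the episode above 0.03 m).
It also fails if it takes over 72 s, if anything falls off the work surface, if the arm or the gripper's body presses on something with over 40 N, if the wrist force passes 120 N, or if a joint passes its speed limit or range.

## Working session

There is one attempt and no reset: what is moved stays moved. The work goes in short steps, Python scripts to look and compute and a tool call to move; the robot and the scene stay as the last step left them, time stands still between calls to the robot, and variables do not carry over. Pictures are saved under pics/ and viewed, at most 13 in all, crops included, and the job is handed in when it is done.

Besides the shell and the picture viewer there is one more tool, called after "Request:" as name([rows], argument=value, ...), one row to a line, values as JSON. play_rows: Moves the arm, as the interface text tells. Its arguments: {"type":"object","properties":{"motion":{"type":"array"},"grip_force":{"type":"number"}},"required":["motion"]}

```bash
mkdir -p pics; python3 - <<'E'
from station import get_obs, camera
import cv2,numpy as np
o=get_obs();print({k:np.round(v,3).tolist() for k,v in o.items()})
for n in("top","scene"):
    c=camera(n);cv2.imwrite(f"pics/{n}0.png",c["frame"][:,:,::-1]);print(c["camera_matrix"].round(1).tolist(),c["T"].round(3).tolist())
    np.savez(f"{n}0.npz",**c)
E
```

```text
{'time_s': 0.0, 'qpos': [1.212, 0.3, 1.522, -0.0, 1.321, -0.067], 'joint_vel': [-0.0, 0.0, 0.0, -0.002, -0.001, -0.0], 'tau': [0.001, -53.18, -35.274, 0.071, 0.024, -0.0], 'ee_pos': [0.158, 0.526, 0.185], 'eef_rot': [-3.14, -0.0, 2.85], 'force': [-0.816, 0.405, 0.014], 'moment': [-0.05, 0.032, 0.007], 'grip_force': 0.0, 'grip_width': 0.094}
[[437.9, 0.0, 310.5], [0.0, 437.9, 240.4], [0.0, 0.0, 1.0]] [[-0.028, 0.985, -0.172, 0.394], [-0.999, -0.032, -0.024, 0.04], [-0.029, 0.171, 0.985, 0.958], [0.0, 0.0, 0.0, 1.0]]
[[507.9, 0.0, 313.2], [0.0, 507.9, 233.3], [0.0, 0.0, 1.0]] [[0.882, 0.275, -0.383, 0.235], [-0.471, 0.545, -0.694, -0.521], [0.018, 0.792, 0.61, 0.566], [0.0, 0.0, 0.0, 1.0]]
```

View pics/top0.png

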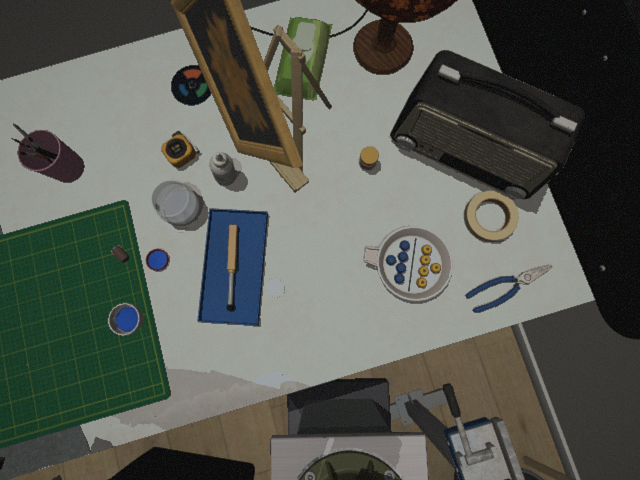

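View pics/scene0.png

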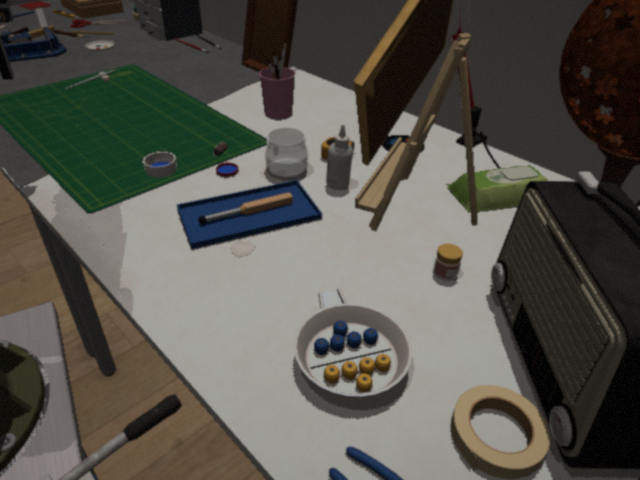

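The top view shows the tray around (235,267), the rod in it from the handle (233,240) to the black tip (231,307), and the bowl around (413,264) with its lip at (372,256). The dark line runs from (416,237) to (411,292). The scene view agrees with this: the blue beads are on the lip half.

```bash
cat > h.py <<'E'
import numpy as np,cv2
def ray(c,px,z):
    K=c["camera_matrix"];T=c["T"]
    px=np.atleast_2d(px).astype(float)
    d=np.c_[(px[:,0]-K[0,2])/K[0,0],-(px[:,1]-K[1,2])/K[1,1],-np.ones(len(px))]@T[:3,:3].T
    o=T[:3,3];return o+d*((z-o[2])/d[:,2])[:,None]
def depthpts(c):
    K=c["camera_matrix"];T=c["T"];Z=c["z_map"];v,u=np.mgrid[:480,:640]
    P=np.stack([(u-K[0,2])/K[0,0]*Z,-(v-K[1,2])/K[1,1]*Z,-Z],-1)
    return P@T[:3,:3].T+T[:3,3]
def blobs(mask,amin):
    n,l,s,ce=cv2.connectedComponentsWithStats(mask.astype(np.uint8))
    return [(s[i,4],ce[i],l==i) for i in range(1,n) if s[i,4]>=amin]
def box(mask,x0,x1,y0,y1):
    m=np.zeros_like(mask);m[y0:y1,x0:x1]=mask[y0:y1,x0:x1];return m
E
python3 - <<'E'
from h import *
for n,B in(("top",dict(bowl=(360,460,215,310),tray=(190,280,200,335))),("scene",dict(bowl=(280,420,290,405),tray=(165,330,175,255)))):
    c=np.load(n+"0.npz");f=c["frame"];hsv=cv2.cvtColor(f,cv2.COLOR_RGB2HSV);H,S,V=[hsv[...,i].astype(int) for i in range(3)];P=depthpts(c)
    print(n)
    for nm,m in(("blue",(H>100)&(H<125)&(S>120)),("yel",(H>12)&(H<30)&(S>120))):
        for a,ce,mm in blobs(box(m,*B["bowl"]),8): print(nm,a,ce.round(1),ray(c,ce,0.018)[0].round(4),P[mm].mean(0).round(3))
    m=(H>100)&(H<125)&(S>120)
    a,ce,mm=max(blobs(box(m,*B["tray"]),200),key=lambda b:b[0])
    cn=cv2.findContours(mm.astype(np.uint8),0,2)[0][0];r=cv2.minAreaRect(cn);print("tray",a,ray(c,cv2.boxPoints(r),0.014)[:,:2].round(4).tolist(), ray(c,cv2.approxPolyDP(cn,8,True)[:,0],0.014)[:,:2].round(4).tolist())
    m=(H>5)&(H<25)&(S>70)
    a,ce,mm=max(blobs(box(m,*B["tray"]),50),key=lambda b:b[0]);w=ray(c,np.argwhere(mm)[:,::-1],0.02)[:,:2]
    print("handle",a,w.mean(0).round(4),cv2.boxPoints(cv2.minAreaRect(w.astype(np.float32))).round(4).tolist(),P[mm].mean(0).round(3))
    m=(V<40)&(S<200) ; 
    for a,ce,mm in blobs(box(V<45,*B["tray"]),20): print("dark",a,ce.round(1),ray(c,ce,0.013)[0].round(4))
    # bowl rim by depth height
    b=box((P[...,2]>0.026)&(P[...,2]<0.045),*B["bowl"]);w=P[b][:,:2]
    (x,y),rr=cv2.minEnclosingCircle(w.astype(np.float32));print("rimdepth",len(w),x,y,rr)
    np.save(n+"rim.npy",P[b])
    # dark line
    for a,ce,mm in blobs(box((V<90)&(S<90),*B["bowl"]),8): 
        w=ray(c,np.argwhere(mm)[:,::-1],0.006)[:,:2];print("line",a,ce.round(1),w.mean(0).round(4),cv2.fitLine(w.astype(np.float32),2,0,.01,.01).ravel().round(3))
    c2=cv2.resize(f[B["bowl"][2]:B["bowl"][3],B["bowl"][0]:B["bowl"][1]][:,:,::-1],None,fx=4,fy=4,interpolation=2);cv2.imwrite(f"pics/{n}_bowl.png",c2)
E
```

```text
top
blue 49 [404.4 245.2] [ 0.5414 -0.1392  0.018 ] [ 0.54  -0.138  0.025]
blue 47 [402.4 256.1] [ 0.5179 -0.1335  0.018 ] [ 0.517 -0.132  0.025]
blue 46 [390.6 259.8] [ 0.5107 -0.1078  0.018 ] [ 0.51  -0.107  0.025]
blue 49 [400.6 267.4] [ 0.4936 -0.128   0.018 ] [ 0.493 -0.127  0.025]
blue 51 [398.8 278. ] [ 0.4712 -0.1228  0.018 ] [ 0.471 -0.122  0.025]
yel 135 [425.4 254.6] [ 0.5196 -0.1828  0.018 ] [ 0.519 -0.181  0.025]
yel 68 [435.1 267.6] [ 0.4909 -0.2015  0.018 ] [ 0.489 -0.196  0.039]
yel 63 [423.  270.9] [ 0.4846 -0.1751  0.018 ] [ 0.484 -0.174  0.025]
yel 66 [421.1 282.1] [ 0.4609 -0.1694  0.018 ] [ 0.46  -0.168  0.024]
tray 5851 [[0.3927, 0.3089], [0.6424, 0.2918], [0.6263, 0.1581], [0.3788, 0.1809]] [[0.6377, 0.2835], [0.3967, 0.3087], [0.3807, 0.1843], [0.6266, 0.1605]]
handle 404 [0.5469 0.2345] [[0.4943000078201294, 0.22689999639987946], [0.5978999733924866, 0.22280000150203705], [0.5986999869346619, 0.241799995303154], [0.4950000047683716, 0.2459000051021576]] [0.547 0.234 0.022]
dark 21 [209.3 223.6] [0.6048 0.2872 0.013 ]
dark 55 [236.9 250.2] [0.5431 0.2255 0.013
[... 2378 characters left out ...]
 ]
line 22 [346.4 359.1] [ 0.4938 -0.1537] [ 0.98  -0.197  0.494 -0.154]
line 1599 [345.2 392.6] [ 0.4648 -0.1986] [ 0.835 -0.551  0.465 -0.199]
line 15 [329.8 363.1] [ 0.4703 -0.1491] [ 0.975 -0.222  0.47  -0.149]
line 8 [319.  365.5] [ 0.4553 -0.1459] [ 0.978 -0.21   0.455 -0.146]
line 16 [358.4 370.9] [ 0.4981 -0.1779] [ 0.673  0.74   0.498 -0.178]
line 43 [379.6 371.3] [ 0.5229 -0.1916] [ 0.9   -0.435  0.523 -0.192]
line 43 [348.2 378.7] [ 0.4793 -0.1823] [ 0.761 -0.649  0.479 -0.182]
line 40 [331.  382.8] [ 0.456  -0.1775] [ 0.928 -0.373  0.456 -0.178]
line 18 [358.2 389.8] [ 0.482 -0.203] [ 0.153 -0.988  0.482 -0.203]
line 9 [368.2 390.2] [ 0.4932 -0.2095] [ 0.999  0.042  0.493 -0.21 ]
```

View pics/top_bowl.png

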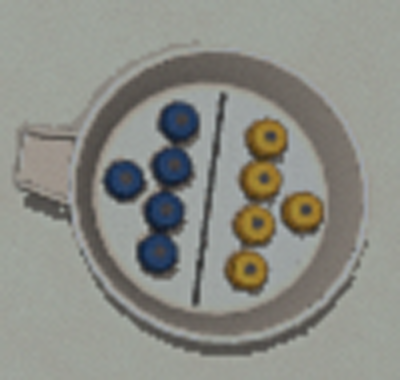

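The bowl's centre is about (0.500,-0.154) and its x axis (towards the lip) points along (0.197,0.98). The crop shows the line leaning the same way. The rod's origin is near (0.546,0.234), with its tip pointing along -x. Next I'll write a helper that turns world targets into rows.

```bash
cat >> h.py <<'E'
from scipy.spatial.transform import Rotation as Ro
def rows(targets,grip,pos=None,R=None):
    """targets: list of (pos, Rotation) world; prints rows in units of call"""
    from station import get_obs
    o=get_obs()
    if pos is None: pos=np.array(o["ee_pos"])
    if R is None: R=Ro.from_euler("xyz",o["eef_rot"])
    out=[]
    for p,r in targets:
        s=R.inv().apply(np.array(p)-pos)/.25; v=(R.inv()*r).as_rotvec()/(2*np.pi)
        out.append([*(np.r_[s,v].round(3)+0.).tolist(),grip])
    print("[["+",".join("["+",".join(f"{x:g}" for x in r)+"]" for r in out)+"]]")
def log():
    from station import get_obs
    import json
    o=get_obs();open("log.txt","a").write(json.dumps([np.array(o[k]).tolist() for k in("qpos","ee_pos","eef_rot")])+"\n");return o
E
python3 - <<'E'
from h import *
log()
D=lambda y:Ro.from_euler("xyz",[np.pi,0,y])
rows([((.352,.38,.17),D(2.98))],.2)
rows([((.546,.234,.09),D(3.10))],.2,np.array((.352,.38,.17)),D(2.98))
P=depthpts(np.load("top0.npz"))
for n,s in dict(jar=(155,205,180,230),glue=(208,238,148,185),radio=(390,590,45,200),easel=(180,310,0,190),pig=(358,382,144,172)).items():
    q=P[s[2]:s[3],s[0]:s[1]].reshape(-1,3);q=q[q[:,2]>.02];print(n,q.min(0).round(3),q.max(0).round(3))
E
```

```text
[[[-0.911,-0.338,0.06,0,0,-0.021,0.2]]]
[[[-0.86,-0.452,0.32,0,0,-0.019,0.2]]]
jar [0.394 0.04  0.02 ] [0.69  0.398 0.958]
glue [0.394 0.04  0.02 ] [0.752 0.276 0.958]
radio [ 0.394 -0.484  0.02 ] [1.015 0.04  0.958]
easel [0.394 0.04  0.02 ] [1.09  0.353 0.958]
pig [ 0.394 -0.089  0.021] [0.756 0.04  0.958]
```

Request:
play_rows([
  [[-0.911,-0.338,0.06,0,0,-0.021,0.2],[-0.911,-0.338,0.06,0,0,-0.021,0.2],[-0.911,-0.338,0.06,0,0,-0.021,0.2],[-0.911,-0.338,0.06,0,0,-0.021,0.2],[-0.911,-0.338,0.06,0,0,-0.021,0.2],[-0.911,-0.338,0.06,0,0,-0.021,0.2],[-0.911,-0.338,0.06,0,0,-0.021,0.2],[-0.911,-0.338,0.06,0,0,-0.021,0.2]],
])

```text
time_s: 0.9
ee_pos: [0.3513, 0.3809, 0.1705]
eef_rot: [-3.142, -0.0, 2.983]
force: [-0.5, -0.3, 1.2]
grip_width: 0.0566
grip_force: 0.0
```

Request:
play_rows([
  [[-0.86,-0.452,0.32,0,0,-0.019,0.2],[-0.86,-0.452,0.32,0,0,-0.019,0.2],[-0.86,-0.452,0.32,0,0,-0.019,0.2],[-0.86,-0.452,0.32,0,0,-0.019,0.2],[-0.86,-0.452,0.32,0,0,-0.019,0.2],[-0.86,-0.452,0.32,0,0,-0.019,0.2],[-0.86,-0.452,0.32,0,0,-0.019,0.2],[-0.86,-0.452,0.32,0,0,-0.019,0.2]],
])

```text
time_s: 1.7
ee_pos: [0.5454, 0.2361, 0.091]
eef_rot: [3.141, 0.0, 3.103]
force: [-0.5, 0.2, 0.4]
grip_width: 0.0563
grip_force: 0.0
```

```bash
python3 - <<'E'
from h import *
from station import camera
o=log();print(np.round(o["qpos"],3),o["time_s"],np.round(o["ee_pos"],4),np.round(o["eef_rot"],3),np.round(o["force"],1))
c=camera("scene");cv2.imwrite("pics/s1.png",c["frame"][:,:,::-1])
D=lambda y:Ro.from_euler("xyz",[np.pi,0,y])
rows([((.546,.234,.026),D(3.10))],.2)
E
```

```text
[ 0.347  0.486  1.491  0.     1.164 -1.185] 1.7 [0.5454 0.2361 0.091 ] [3.141 0.    3.103] [-0.5  0.2  0.4]
[[[-0.003,-0.009,0.261,0,0,0.001,0.2]]]
```

View pics/s1.png

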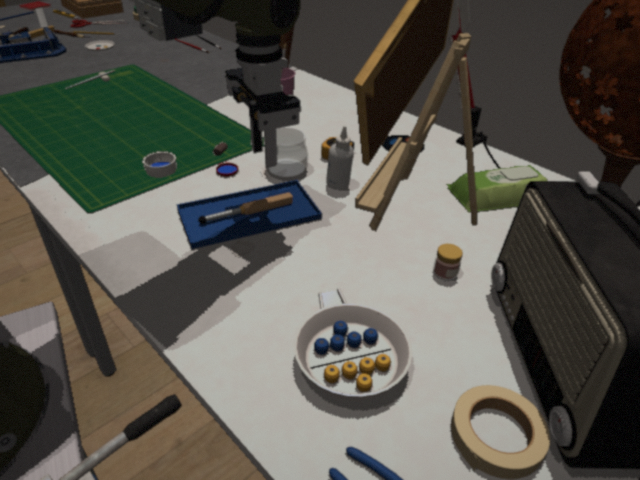

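The gripper hangs above the handle, with its fingers near (265,145) and the handle at (270,203). The fingers straddle the handle across its width, so I'll descend and grip.

Request:
play_rows([
  [[-0.003,-0.009,0.13,0,0,0,0.2],[-0.003,-0.009,0.2,0,0,0,0.2],[-0.003,-0.009,0.261,0,0,0,0.2],[-0.003,-0.009,0.261,0,0,0,-1],[-0.003,-0.009,0.261,0,0,0,-1],[-0.003,-0.009,0.261,0,0,0,-1],[-0.003,-0.009,0.261,0,0,0,-1],[-0.003,-0.009,0.261,0,0,0,-1]],
], grip_force=45)

```text
time_s: 2.55
ee_pos: [0.5472, 0.2323, 0.0259]
eef_rot: [3.141, 0.001, 3.101]
force: [-0.7, -0.2, -1.0]
grip_width: 0.0195
grip_force: 0.0
```

```bash
python3 - <<'E'
from h import *
from scipy.optimize import least_squares
o=log();print(np.round(o["qpos"],3),np.round(o["ee_pos"],4),np.round(o["eef_rot"],3),np.round(o["force"],1),o["grip_width"],o["grip_force"])
import json
L=[json.loads(l) for l in open("log.txt")]
# planar fit: r_plane,z with tool down: r=sqrt(x2+y2-d2); unknown a1,h,L2,L3,e3(elbow offset),Lt,d
for q,p,e in L:
    x,y,z=p;c,s=np.cos(q[0]),np.sin(q[0]);print("along",round(x*c+y*s,4),"lateral",round(-x*s+y*c,4),"z",round(z,4),"q2,q3",np.round(q[1:3],3))
E
```

```text
[ 0.34   0.568  1.535 -0.     1.038 -1.19 ] [0.5472 0.2323 0.0259] [3.141e+00 1.000e-03 3.101e+00] [-0.7 -0.2 -1. ] 0.01951112563238501 0.0
along 0.5485 lateral 0.0366 z 0.1851 q2,q3 [0.3   1.522]
along 0.5932 lateral 0.0367 z 0.091 q2,q3 [0.486 1.491]
along 0.5934 lateral 0.0366 z 0.0259 q2,q3 [0.568 1.535]
```

Request:
play_rows([
  [[0,0,0,0,0,0,-1],[0,0,0,0,0,0,-1],[0,0,0,0,0,0,-1],[0,0,-0.16,0,0,0,-1],[0,0,-0.32,0,0,0,-1],[0,0,-0.48,0,0,0,-1],[0,0,-0.64,0,0,0,-1],[0,0,-0.64,0,0,0,-1]],
], grip_force=50)

```text
time_s: 3.35
ee_pos: [0.5488, 0.2329, 0.1912]
eef_rot: [3.138, 0.008, 3.101]
force: [-0.3, 0.2, -0.5]
grip_width: 0.0004
grip_force: 0.0
```

```bash
cat >> h.py <<'E'
def tool(phi,e=0.): return Ro.from_euler("z",phi)*Ro.from_euler("y",e)*Ro.from_euler("x",np.pi)
def tcp(tip,R,l=.130,g=.013): return np.array(tip)-R.apply([l,0,g])
BC=np.array([.5,-.1545]);BX=np.array([.197,.98]);BY=np.array([-.98,.197])
def bowl(x,y,z): return np.r_[BC+x*BX+y*BY,z]
E
python3 - <<'E'
from h import *
o=log();print(np.round(o["qpos"],3),np.round(o["ee_pos"],4),np.round(o["eef_rot"],3),np.round(o["force"],1),o["grip_width"],o["grip_force"])
A=((.44,.15,.20),tool(1.9));B=((.40,-.02,.22),tool(.8));C=(tcp(bowl(.045,0,.12),tool(0,.87)),tool(0,.87))
rows([A],-1);rows([B],-1,np.array(A[0]),A[1]);rows([C],-1,np.array(B[0]),B[1]);print(C[0])
from station import camera
c=camera("top");np.savez("top1.npz",**c);cv2.imwrite("pics/t1.png",c["frame"][150:400,120:520,::-1])
E
```

```text
[ 0.34   0.394  1.382  0.     1.357 -1.19 ] [0.5488 0.2329 0.1912] [3.138 0.008 3.101] [-0.3  0.2 -0.5] 0.0004077517636598123 0.0
[[[0.421,-0.349,-0.04,0.001,0.001,0.191,-1]]]
[[[-0.592,-0.371,-0.08,0,0,0.175,-1]]]
[[[-0.162,0.352,-0.031,0.055,-0.131,0.119,-1]]]
[ 0.43497383 -0.1104      0.22774551]
```

View pics/t1.png

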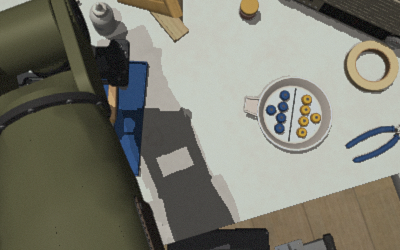

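The gripper is fully shut and the rod is still in the tray, with its handle partly hidden at crop (113,105). I'll look at it from the scene camera.

```bash
python3 - <<'E'
from h import *
from station import camera
c=camera("scene");np.savez("scene1.npz",**c);cv2.imwrite("pics/s2.png",cv2.resize(c["frame"][60:260,150:350,::-1],None,fx=3,fy=3,interpolation=2))
c0=np.load("scene0.npz")
for cc in(c0,c):
    f=cc["frame"];hsv=cv2.cvtColor(f,cv2.COLOR_RGB2HSV);H,S,V=[hsv[...,i].astype(int) for i in range(3)];P=depthpts(cc)
    m=box((H>5)&(H<25)&(S>70),165,330,175,255);a,ce,mm=max(blobs(m,30),key=lambda b:b[0]);q=P[mm]
    print(a,ce,q.mean(0).round(4),np.percentile(q,[2,98],axis=0).round(4).tolist())
E
```

```text
561 [265.79322638 203.3600713 ] [0.5432 0.2278 0.0167] [[0.4949, 0.2237, 0.0044], [0.5933, 0.2423, 0.0207]]
552 [266.16123188 203.4076087 ] [0.5431 0.2261 0.0176] [[0.4946, 0.2237, 0.0045], [0.5948, 0.2416, 0.0207]]
```

View pics/s2.png

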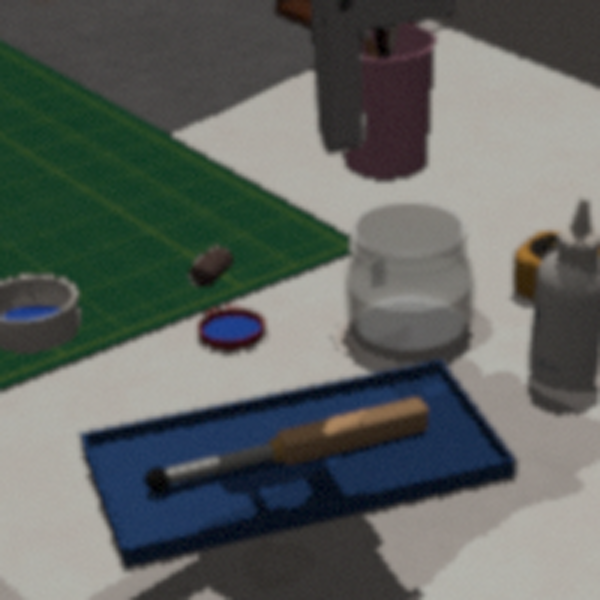

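The rod lies unmoved, with its handle in the crop from (275,445) to (425,410), so the first closing did not hold it. I'll go down again and check the grip before lifting.

```bash
python3 - <<'E'
from h import *
rows([((.546,.234,.06),tool(3.10)),((.546,.234,.0245),tool(3.10))],.0)
E
```

```text
[[[0.005,0.006,0.503,0,0,0,0],[0.005,0.006,0.645,0,0,0,0]]]
```

Request:
play_rows([
  [[0.005,0.006,0.2,0,0,0,0],[0.005,0.006,0.4,0,0,0,0],[0.005,0.006,0.52,0,0,0,0],[0.005,0.006,0.6,0,0,0,0],[0.005,0.006,0.645,0,0,0,0],[0.005,0.006,0.645,0,0,0,0],[0.005,0.006,0.645,0,0,0,-1],[0.005,0.006,0.645,0,0,0,-1],[0.005,0.006,0.645,0,0,0,-1],[0.005,0.006,0.645,0,0,0,-1]],
], grip_force=30)

```text
time_s: 4.45
ee_pos: [0.5461, 0.2339, 0.0247]
eef_rot: [3.141, 0.001, 3.101]
force: [0.3, -0.0, -0.5]
grip_width: 0.0185
grip_force: 0.0
```

Request:
play_rows([
  [[0,0,0,0,0,0,-1],[0,0,0,0,0,0,-1],[0,0,0,0,0,0,-1]],
])

```text
time_s: 4.75
ee_pos: [0.5458, 0.2338, 0.0241]
eef_rot: [3.142, 0.0, 3.101]
force: [-0.5, 0.9, 0.2]
grip_width: 0.0003
grip_force: 0.0
```

```bash
python3 - <<'E'
from h import *
from station import camera
o=log();print(np.round(o["qpos"],3),np.round(o["ee_pos"],4))
c=camera("scene");np.savez("scene2.npz",**c);cv2.imwrite("pics/s3.png",cv2.resize(c["frame"][60:260,150:350,::-1],None,fx=3,fy=3,interpolation=2))
T=c["T"];K=c["camera_matrix"]
for w in([.546,.234,.0245],[.546,.234,.0055],[.4165,.239,.013]):
    p=T[:3,:3].T@(np.array(w)-T[:3,3]);u=K[0,0]*p[0]/-p[2]+K[0,2];v=-K[1,1]*p[1]/-p[2]+K[1,2];print(u,v,(u-150)*3,(v-60)*3)
E
```

```text
[ 0.343  0.57   1.537  0.     1.035 -1.187] [0.5458 0.2338 0.0241]
265.8588603953897 197.92539773283272 347.57658118616905 413.77619319849816
266.23949040948276 206.09941689687622 348.71847122844827 438.29825069062866
200.41937892875228 219.25389860132452 151.25813678625684 477.76169580397357
```

View pics/s3.png

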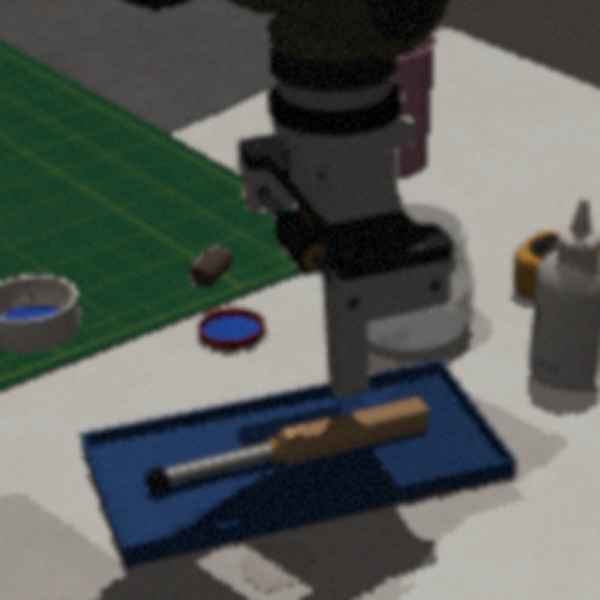

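```bash
python3 - <<'E'
from h import *
c=np.load("scene2.npz");P=depthpts(c)
for v in range(165,200,3): print(v,P[v,262].round(4),P[v,266].round(4),P[v,270].round(4))
E
```

```text
165 [0.5099 0.1564 0.146 ] [0.5155 0.1529 0.1464] [0.5233 0.1546 0.1435]
168 [0.5374 0.2248 0.0975] [0.5163 0.1553 0.1393] [0.5504 0.2185 0.0974]
171 [0.537  0.2246 0.0914] [0.5427 0.2193 0.0927] [0.5516 0.2219 0.089 ]
174 [0.5371 0.2255 0.0846] [0.5437 0.2225 0.0844] [0.5509 0.2208 0.0834]
177 [0.5379 0.2282 0.0765] [0.5432 0.2218 0.0786] [0.5516 0.223  0.0756]
180 [0.5375 0.2281 0.0702] [0.5432 0.2226 0.0717] [0.5486 0.2165 0.0735]
183 [0.537  0.2276 0.0641] [0.5425 0.2216 0.066 ] [0.5503 0.221  0.0641]
186 [0.5373 0.2289 0.0568] [0.5427 0.2227 0.0587] [0.5503 0.2216 0.0572]
189 [0.537  0.2291 0.0501] [0.5417 0.2209 0.0535] [0.5496 0.2205 0.0515]
192 [0.537  0.2298 0.043 ] [ 5.692e-01  2.880e-01 -1.000e-04] [0.5757 0.2827 0.0011]
195 [0.5566 0.2792 0.0015] [5.645e-01 2.773e-01 3.000e-04] [0.5712 0.2726 0.0011]
198 [0.5524 0.2696 0.0013] [0.5492 0.2411 0.0192] [0.5567 0.239  0.0182]
```

Request:
play_rows([
  [[0,0,0,0,0,0,0],[0,0,0,0,0,0,0],[0,0,0,0,0,0,0],[0,0,0,0,0,0,0],[0,0,0,0,0,0,0]],
])

```text
time_s: 5.3
ee_pos: [0.5457, 0.2338, 0.024]
eef_rot: [-3.142, -0.0, 3.101]
force: [0.0, 0.7, -0.1]
grip_width: 0.0368
grip_force: 0.0
```

```bash
python3 - <<'E'
from h import *
from station import camera
c=camera("scene");np.savez("scene3.npz",**c);P=depthpts(c);c0=np.load("scene0.npz")
d=(c0["z_map"]-c["z_map"]>.015)&(c["z_map"]>0)
for b in blobs(box(d,200,330,120,225),30):
    q=P[b[2]]; lo=q[q[:,2]<np.percentile(q[:,2],4)+.004]; print(b[0],b[1],q.min(0).round(3),q.max(0).round(3),lo.mean(0).round(3))
    for z in np.arange(.02,.12,.008):
        s=q[(q[:,2]>z)&(q[:,2]<z+.008)]
        if len(s): print(z.round(3),len(s),s.min(0).round(3),s.max(0).round(3))
cv2.imwrite("pics/s4.png",cv2.resize(c["frame"][60:260,150:350,::-1],None,fx=3,fy=3,interpolation=2))
E
```

```text
2809 [268.41865433 148.59700961] [0.509 0.142 0.04 ] [0.578 0.313 0.207] [0.544 0.229 0.052]
0.036 15 [0.538 0.209 0.04 ] [0.554 0.257 0.044]
0.044 49 [0.536 0.203 0.044] [0.555 0.263 0.052]
0.052 75 [0.534 0.2   0.052] [0.554 0.261 0.06 ]
0.06 71 [0.536 0.2   0.06 ] [0.554 0.26  0.068]
0.068 83 [0.536 0.2   0.068] [0.555 0.265 0.076]
0.076 74 [0.535 0.199 0.076] [0.555 0.265 0.084]
0.084 67 [0.535 0.2   0.084] [0.555 0.261 0.092]
0.092 63 [0.535 0.2   0.092] [0.555 0.262 0.1  ]
0.1 61 [0.536 0.2   0.1  ] [0.555 0.26  0.108]
0.108 4 [0.539 0.2   0.109] [0.552 0.202 0.109]
```

View pics/s4.png

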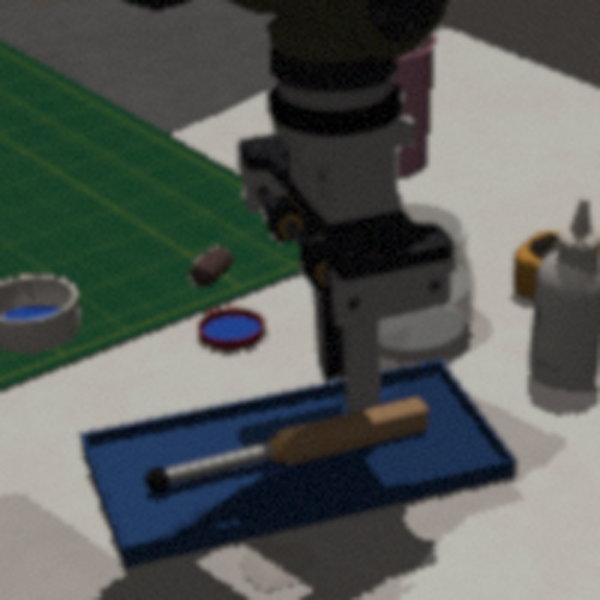

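The depth readings put the fingertips at z≈0.042 while the reported TCP z is 0.024. They should be at 0.005, so the tips sit about 37 mm higher than reported, while x and y agree. The picture confirms it: the fingertips are above the handle at crop (362,410). I'll correct for this and check clearance to the glass jar before going lower.

```bash
python3 - <<'E'
from h import *
c=np.load("scene3.npz");P=depthpts(c);c0=np.load("scene0.npz")
d=box((c0["z_map"]-c["z_map"]>.015)&(c["z_map"]>0),200,330,100,225);q=P[d]
s=q[(q[:,1]<.185)];print("body z pctl",np.percentile(s[:,2],[0,1,5,20,50]).round(3),"x",np.percentile(s[:,0],[1,99]).round(3))
s=q[(q[:,1]<.185)&(q[:,2]<.15)];print(s.min(0),s.max(0))
t=np.load("top0.npz");Q=depthpts(t)[185:228,153:203].reshape(-1,3);Q=Q[(Q[:,2]>.015)&(Q[:,2]<.3)];print("jar",len(Q),np.percentile(Q,[1,99],axis=0).round(3).tolist())
Q=depthpts(c0)[128:178,265:308].reshape(-1,3);Q=Q[(Q[:,2]>.015)&(Q[:,2]<.3)];print("jar",len(Q),np.percentile(Q,[1,99],axis=0).round(3).tolist())
rows([((.546,.234,-.010),tool(3.10))],0)
E
```

```text
body z pctl [0.137 0.139 0.142 0.151 0.172] x [0.51  0.576]
[0.50914797 0.14875052 0.13743683] [0.57682339 0.16151202 0.149985  ]
jar 1627 [[0.602, 0.308, 0.018], [0.685, 0.395, 0.086]]
jar 1721 [[0.601, 0.307, 0.016], [0.685, 0.395, 0.08]]
[[[-0.001,0.001,0.136,0,0,0,0]]]
```

The gripper body is 97 mm behind the fingertips, as specified, so the reported z is about 37 mm too low. The jar is clear. I'll descend the remaining 34 mm.

Request:
play_rows([
  [[-0.001,0.001,0.05,0,0,0,0],[-0.001,0.001,0.1,0,0,0,0],[-0.001,0.001,0.136,0,0,0,0],[-0.001,0.001,0.136,0,0,0,0]],
])

```text
time_s: 5.75
ee_pos: [0.545, 0.2336, -0.012]
eef_rot: [-3.14, -0.003, 3.101]
force: [0.4, -0.9, 0.3]
grip_width: 0.047
grip_force: 0.0
```

Request:
play_rows([
  [[0,0,0,0,0,0,-1],[0,0,0,0,0,0,-1],[0,0,0,0,0,0,-1],[0,0,0,0,0,0,-1],[0,0,0,0,0,0,-1],[0,0,0,0,0,0,-1]],
], grip_force=40)

```text
time_s: 6.35
ee_pos: [0.5463, 0.2342, -0.0096]
eef_rot: [3.141, 0.001, 3.101]
force: [-0.6, 0.3, 3.9]
grip_width: 0.0174
grip_force: 40.0
```

Request:
play_rows([
  [[0,0,-0.1,0,0,0,-1],[0,0,-0.25,0,0,0,-1],[0,0,-0.42,0,0,0,-1],[0,0,-0.6,0,0,0,-1],[0,0,-0.68,0,0,0,-1],[0,0,-0.68,0,0,0,-1]],
])

```text
time_s: 6.95
ee_pos: [0.5471, 0.2344, 0.1632]
eef_rot: [3.14, 0.005, 3.101]
force: [0.3, 0.9, -1.2]
grip_width: 0.0177
grip_force: 40.0
```

```bash
python3 - <<'E'
from h import *
o=log();print(np.round(o["ee_pos"],4),np.round(o["qpos"],3),o["grip_width"])
A=((.44,.15,.17),tool(1.9));B=((.40,-.02,.18),tool(.8));C=(tcp(bowl(.045,0,.08),tool(0,.87)),tool(0,.87))
rows([A],-1);rows([B],-1,np.array(A[0]),A[1]);rows([C],-1,np.array(B[0]),B[1]);print(C[0])
E
```

```text
[0.5471 0.2344 0.1632] [ 0.343  0.415  1.418 -0.     1.303 -1.187] 0.01768450712565792
[[[0.414,-0.354,-0.03,0.001,0.001,0.191,-1]]]
[[[-0.592,-0.371,-0.04,0,0,0.175,-1]]]
[[[-0.162,0.352,-0.031,0.055,-0.131,0.119,-1]]]
[ 0.43497383 -0.1104      0.18774551]
```

Request:
play_rows([
  [[0.414,-0.354,-0.03,0,0,0.191,-1],[0.414,-0.354,-0.03,0,0,0.191,-1],[0.414,-0.354,-0.03,0,0,0.191,-1],[0.414,-0.354,-0.03,0,0,0.191,-1],[0.414,-0.354,-0.03,0,0,0.191,-1],[0.414,-0.354,-0.03,0,0,0.191,-1],[0.414,-0.354,-0.03,0,0,0.191,-1],[0.414,-0.354,-0.03,0,0,0.191,-1],[0.414,-0.354,-0.03,0,0,0.191,-1]],
])

```text
time_s: 7.85
ee_pos: [0.4384, 0.1496, 0.166]
eef_rot: [-3.139, -0.0, 1.898]
force: [-0.5, 0.4, -0.2]
grip_width: 0.0176
grip_force: 40.0
```

Request:
play_rows([
  [[-0.592,-0.371,-0.04,0,0,0.175,-1],[-0.592,-0.371,-0.04,0,0,0.175,-1],[-0.592,-0.371,-0.04,0,0,0.175,-1],[-0.592,-0.371,-0.04,0,0,0.175,-1],[-0.592,-0.371,-0.04,0,0,0.175,-1],[-0.592,-0.371,-0.04,0,0,0.175,-1],[-0.592,-0.371,-0.04,0,0,0.175,-1],[-0.592,-0.371,-0.04,0,0,0.175,-1]],
])

```text
time_s: 8.65
ee_pos: [0.3989, -0.0204, 0.1766]
eef_rot: [-3.14, 0.001, 0.801]
force: [0.6, -0.4, -0.6]
grip_width: 0.0172
grip_force: 40.0
```

Request:
play_rows([
  [[-0.162,0.352,-0.031,0.055,-0.131,0.119,-1],[-0.162,0.352,-0.031,0.055,-0.131,0.119,-1],[-0.162,0.352,-0.031,0.055,-0.131,0.119,-1],[-0.162,0.352,-0.031,0.055,-0.131,0.119,-1],[-0.162,0.352,-0.031,0.055,-0.131,0.119,-1],[-0.162,0.352,-0.031,0.055,-0.131,0.119,-1],[-0.162,0.352,-0.031,0.055,-0.131,0.119,-1],[-0.162,0.352,-0.031,0.055,-0.131,0.119,-1],[-0.162,0.352,-0.031,0.055,-0.131,0.119,-1],[-0.162,0.352,-0.031,0.055,-0.131,0.119,-1]],
])

```text
time_s: 9.65
ee_pos: [0.4342, -0.1107, 0.1843]
eef_rot: [-3.139, 0.869, 0.008]
force: [0.5, 0.1, -0.8]
grip_width: 0.0175
grip_force: 40.0
```

```bash
python3 - <<'E'
from h import *
from station import camera
o=log();R=Ro.from_euler("xyz",o["eef_rot"]);p=np.array(o["ee_pos"])
print(np.round(p,4),np.round(o["qpos"],3),np.round(o["eef_rot"],3),"tip if unbiased",(p+R.apply([.13,0,.013])).round(4),"toolz",R.apply([0,0,1]).round(3))
for n in("scene","top"):
    c=camera(n);np.savez(n+"4.npz",**c)
c=np.load("scene4.npz");t=np.load("top4.npz")
cv2.imwrite("pics/s5.png",np.hstack([c["frame"][150:450,200:500],t["frame"][120:420,230:530]])[:,:,::-1])
E
```

```text
[ 0.4342 -0.1107  0.1843] [-0.221  0.648  1.263 -0.197  2.08   1.325] [-3.139  0.869  0.008] tip if unbiased [ 0.5082 -0.11    0.0766] toolz [-0.764 -0.004 -0.645]
```

View pics/s5.png

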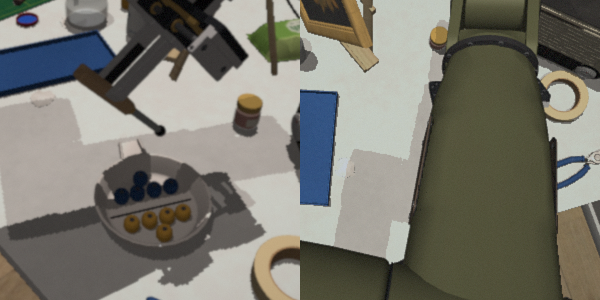

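The scene crop shows the rod sloping down, with the ball at crop (160,130), i.e. pixel (360,280). The arm blocks the top view, so I'll locate the ball from the scene depth.

```bash
cat >> h.py <<'E'
def ball(c,z0=None,win=25,seed=None):
    f=c["frame"];V=f.max(2).astype(int);P=depthpts(c)
    m=(V<60)&(c["z_map"]>0)
    u,v=seed;m=box(m,u-win,u+win,v-win,v+win)
    return m,P
E
python3 - <<'E'
from h import *
c=np.load("scene4.npz");P=depthpts(c);V=c["frame"].max(2)
b=P[272:292:2,350:372:2]
print(V[272:292:2,350:372:2]);print((b[...,2]*1000).astype(int))
m=box((P[...,2]>.06)&(V<70),345,370,272,295);q=P[m];ce=np.argwhere(m).mean(0)[::-1];print(len(q),ce,q.mean(0))
d=q.mean(0)-c["T"][:3,3];d/=np.linalg.norm(d);print("centre~",q.mean(0)+d*.0053)
# shaft axis: bright pts z>.06 between ball and handle
hh=box((P[...,2]>.07)&(P[...,2]<.3),270,362,215,285);q=P[hh];print(len(q));
hsv=cv2.cvtColor(c["frame"],cv2.COLOR_RGB2HSV);w=hh&(hsv[...,0]>5)&(hsv[...,0]<25)&(hsv[...,1]>70);q=P[w];print("handle",len(q),q.mean(0),q.min(0),q.max(0))
_,_,vt=np.linalg.svd(q-q.mean(0));print(vt[0])
E
```

```text
[[ 46  56 123 183 202 202 204 204 203 204 203]
 [ 47  46  49  92 165 173 188 201 204 204 203]
 [ 57  47  48  47  55  43  83 160 203 205 203]
 [144  79  49  48  49  38  16  86 193 202 203]
 [200 174  87  47  45  33   7  46 169 202 204]
 [202 196 126  35  25  10  11  52 170 190 179]
 [180 177 155  71  20  15  39 107 169 175 174]
 [175 175 175 154 117 107 135 167 172 176 175]
 [173 174 174 175 173 173 172 174 174 174 174]
 [173 174 174 172 174 173 176 176 177 176 174]]
[[126 123 119  -2  -4  -3  -2  -3  -3  -1  -2]
 [123 121 118 117  -2  -3  -2  -4  -4  -3  -2]
 [118 118 117 114 111 106 105  -2  -2  -3  -4]
 [111 114 114 111 111 107 107 106  -3  -2  -3]
 [ -1  -3 108 109 106 104 106 105  -3  -1  -3]
 [ -3  -2  -3 101 103 103 101 101  -2  -3  -2]
 [ -2  -1  -3  99  99 101  99  99  -3  -2  -3]
 [ -2  -1  -2  -3  94  95  -3  -2  -1  -1  -2]
 [ -4  -2  -2  -3  -2  -2  -3  -3  -2  -2  -2]
 [ -4  -4  -2  -1  -2  -4  -3  -2  -2   0 566]]
131 [356.32061069 278.13740458] [ 0.52328582 -0.11800426  0.11466816]
centre~ [ 0.52556657 -0.11481876  0.11109873]
2457
handle 815 [ 0.44277141 -0.11757952  0.21022509] [ 0.41260629 -0.12957504  0.09995048] [ 0.52974433 -0.0999165   0.24154248]
[ 0.6386036  -0.03147267 -0.768892  ]
```

```bash
cat >> h.py <<'E'
def ballpt(c,u,v,r=.008):
    P=depthpts(c)[v-1:v+2,u-1:u+2].reshape(-1,3);p=np.median(P,axis=0);p=ray(c,[u,v],p[2])[0];d=p-c["T"][:3,3];return p+d/np.linalg.norm(d)*r
E
python3 - <<'E'
from h import *
c=np.load("scene4.npz");print(ballpt(c,360,280),ballpt(c,361,281))
E
```

```text
[ 0.53445669 -0.11111435  0.10100161] [ 0.53601568 -0.11147212  0.09880865]
```

The ball measures (0.536,-0.111,0.100). That fits an offset of 37 mm along the tool axis, where tip = reported pose + R·(0.13, 0, -0.024). The corridor along the dark line is free, so I'll insert there and then push to the lip side.

```bash
python3 - <<'E'
from h import *
o=log();R0=Ro.from_euler("xyz",o["eef_rot"]);print(np.round(o["ee_pos"],4),(np.array(o["ee_pos"])+R0.apply([.13,0,-.024])).round(4),o["time_s"])
R=tool(0,.87);g=-.024
for s in (0,1): pass
rows([(tcp(bowl(0,0,z),R,g=g),R) for z in(.1,.1,.075,.055,.045)],-1)
E
```

```text
[ 0.4343 -0.1105  0.1857] [ 0.5367 -0.11    0.102 ] 9.75
[[[-0.09,0.175,0.117,0.001,0,0.001,-1],[-0.09,0.175,0.117,0.001,0,0.001,-1],[-0.013,0.175,0.181,0.001,0,0.001,-1],[0.048,0.175,0.233,0.001,0,0.001,-1],[0.078,0.175,0.259,0.001,0,0.001,-1]]]
```

Request:
play_rows([
  [[-0.09,0.175,0.117,0,0,0,-1],[-0.09,0.175,0.117,0,0,0,-1],[-0.013,0.175,0.181,0,0,0,-1],[0.048,0.175,0.233,0,0,0,-1],[0.078,0.175,0.259,0,0,0,-1],[0.078,0.175,0.259,0,0,0,-1]],
])

```text
time_s: 10.35
ee_pos: [0.3973, -0.1543, 0.1285]
eef_rot: [3.14, 0.871, 0.002]
force: [0.8, 0.5, -0.5]
grip_width: 0.0177
grip_force: 40.0
```

```bash
python3 - <<'E'
from h import *
from station import camera
o=log();R0=Ro.from_euler("xyz",o["eef_rot"]);t=(np.array(o["ee_pos"])+R0.apply([.13,0,-.024]));print(t.round(4),np.round(o["eef_rot"],3))
c=camera("scene");np.savez("scene5.npz",**c)
T=c["T"];K=c["camera_matrix"];p=T[:3,:3].T@(t-T[:3,3]);u=K[0,0]*p[0]/-p[2]+K[0,2];v=-K[1,1]*p[1]/-p[2]+K[1,2];print(u,v)
V=c["frame"].max(2);Z=depthpts(c)[...,2]
u,v=int(round(u)),int(round(v));print(V[v-16:v+17:2,u-16:u+17:2]);print((Z[v-16:v+17:2,u-16:u+17:2]*1000).astype(int))
R=tool(0,.87);rows([(tcp(bowl(0,0,z),R,g=-.024),R) for z in(.034,.025,.018)]+[(tcp(bowl(x,0,.018),R,g=-.024),R) for x in(.007,.014,.021,.026)],-1)
E
```

```text
[ 0.4994 -0.154   0.0445] [3.14e+00 8.71e-01 2.00e-03]
351.77148301519264 339.1290564337112
[[ 99  96  79  89 102 113 155 156 156 151 143 127 115 107 102  99 103]
 [ 92  78  68  81 104 100 181 197 198 196 193 185 174 161 147 126 107]
 [ 49  40  41  86  98  78 161 213 213 211 210 206 203 200 191 176 135]
 [ 49  45  39  55  63  67 161 214 211 210 213 214 212 212 194 132 107]
 [ 52  52  49  47  50  65 176 187 144 141 163 200 213 205 126 102  96]
 [ 56  53  54  52  47  88 133 104  95  90 101 126 188 180  75  94  97]
 [ 53  57  55  55  51  56  57  45  38  56  88 104 120 161  56  70  90]
 [ 36  45  53  53  55  55  52  47  21  15  76 102  93 153  46  51  56]
 [ 30  30  40  49  52  51  54  49  25  15  54  79  72 114  40  40  46]
 [ 39  37  40  37  51  55  52  44  12  13  30  51  62 126  53  38  37]
 [ 40  39  38  40  85  68  27  16   9  12  25  43  84 154  77  53  43]
 [ 43  42  40  41  58  69  36  16  13  27  37  47 154 202 137  78  71]
 [ 39  41  43  40  56  80  76  50  45  43  48  71 148 208 205 153 126]
 [ 39  40  40  50  80 137 138  86  74  74  74 127 192 210 213 212 206]
 [ 50  51  59 
[... 644 characters left out ...]
8 59 59 55 53 50 49 47 19 18  2 11 14 17]
 [20 21 22 22 51 53 52 48 48 48 45 19 18  3  7 10 13]
 [21 19 21 19 17 41 44 46 45 45 43 15 14  3  2  7 10]
 [18 18 19 18 13  2 41 44 45 42 12 10  4  3  2  2  4]
 [16 15 13 12  9  3  2  3  7  7  8  3  3  2  2  4  4]
 [12 12 12 10  3  3  4  2  3  3  4  4  3  3  3  3  3]
 [ 5  7  4  4  1  2  3  4  4  5  3  4  1  3  5  4  2]
 [ 1  3  2  5  1  2  4  5  3  3  4  3  1  3  4  2  2]
 [ 4  3  1  3  3  3  3  3  3  3  4  4  2  3  5  3  3]]
[[[0.035,0,0.029,0.001,0,0,-1],[0.063,0,0.052,0.001,0,0,-1],[0.084,0,0.07,0.001,0,0,-1],[0.088,-0.027,0.066,0.001,0,0,-1],[0.091,-0.055,0.062,0.001,0,0,-1],[0.095,-0.082,0.057,0.001,0,0,-1],[0.097,-0.102,0.054,0.001,0,0,-1]]]
```

The predicted pixel (352,339) falls on the ball, so I'll lower it and push it to the lip side.

Request:
play_rows([
  [[0.035,0,0.029,0,0,0,-1],[0.063,0,0.052,0,0,0,-1],[0.084,0,0.07,0,0,0,-1],[0.084,0,0.07,0,0,0,-1],[0.088,-0.027,0.066,0,0,0,-1],[0.091,-0.055,0.062,0,0,0,-1],[0.095,-0.082,0.057,0,0,0,-1],[0.097,-0.102,0.054,0,0,0,-1],[0.097,-0.102,0.054,0,0,0,-1]],
])

```text
time_s: 11.3
ee_pos: [0.403, -0.1284, 0.1016]
eef_rot: [3.139, 0.87, 0.001]
force: [0.4, -0.3, -0.4]
grip_width: 0.0176
grip_force: 40.0
```

```bash
cat >> h.py <<'E'
def line(c,seed_box=(280,420,290,405)):
    """bead centroids in both colours, and bowl rim circle from depth, scene view"""
    f=c["frame"];hsv=cv2.cvtColor(f,cv2.COLOR_RGB2HSV);H,S,V=[hsv[...,i].astype(int) for i in range(3)];P=depthpts(c)
    for nm,m in(("blue",(H>100)&(H<125)&(S>100)&(V>30)),("yel",(H>12)&(H<28)&(S>130)&(V>80))):
        for a,ce,mm in blobs(box(m,*seed_box)&(P[...,2]<.03),25):
            w=ray(c,ce,.018)[0][:2]-BC;print(nm,a,"bowl xy mm",(np.array([w@BX,w@BY])*1e3).round(0))
    b=box((P[...,2]>.029)&(P[...,2]<.040),*seed_box);q=P[b][:,:2];d=(q-BC);q=q[(np.hypot(*d.T)<.09)&(np.hypot(*d.T)>.065)&(d@BX<.07)]
    A=np.c_[2*q,np.ones(len(q))];s=np.linalg.lstsq(A,(q**2).sum(1),rcond=None)[0];print("rim centre",s[:2].round(4),np.sqrt(s[2]+s[0]**2+s[1]**2).round(4),len(q))
def tipnow(o):
    t=np.array(o["ee_pos"])+Ro.from_euler("xyz",o["eef_rot"]).apply([.13,0,-.024]);w=t[:2]-BC;print("tip bowl",np.r_[w@BX,w@BY,t[2]].round(4),"F",np.round(o["force"],1),"t",o["time_s"])
def arc(th0,n,step,r=.030,z=.018,x0=0,y0=0):
    R=tool(0,.87);th=np.radians(th0+step*np.arange(1,n+1))
    return [(tcp(bowl(x0+r*np.cos(t),y0-r*np.sin(t),z),R,g=-.024),R) for t in th]
E
python3 - <<'E'
from h import *
print("initial");line(np.load("scene0.npz"));print("now")
from station import camera
o=log();tipnow(o);c=camera("scene");line(c)
for i in range(2):
    # from the commanded pose
    pass
rows(arc(0,10,18),-1)
E
```

```text
initial
blue 260 bowl xy mm [35.  6.]
blue 116 bowl xy mm [ 22. -36.]
blue 114 bowl xy mm [ 22. -12.]
blue 118 bowl xy mm [23. 35.]
yel 114 bowl xy mm [-24. -36.]
yel 117 bowl xy mm [-24. -13.]
yel 118 bowl xy mm [-24.  11.]
yel 126 bowl xy mm [-23.  36.]
yel 143 bowl xy mm [-46.  -1.]
rim centre [ 0.5008 -0.155 ] 0.0764 1047
now
tip bowl [0.0268 0.0002 0.0177] F [ 0.4 -0.3 -0.4] t 11.3
blue 114 bowl xy mm [48. -0.]
blue 124 bowl xy mm [ 26. -14.]
blue 138 bowl xy mm [ 19. -35.]
blue 225 bowl xy mm [24. 32.]
yel 224 bowl xy mm [-25. -19.]
yel 153 bowl xy mm [-24.  12.]
yel 158 bowl xy mm [-24.  37.]
yel 166 bowl xy mm [-48.   0.]
rim centre [ 0.5009 -0.155 ] 0.0764 982
[[[0.024,-0.002,-0.03,0.001,0,0,-1],[0.043,0.022,-0.053,0.001,0,0,-1],[0.056,0.053,-0.069,0.001,0,0,-1],[0.063,0.089,-0.076,0.001,0,0,-1],[0.062,0.127,-0.075,0.001,0,0,-1],[0.053,0.162,-0.065,0.001,0,0,-1],[0.038,0.191,-0.047,0.001,0,0,-1],[0.018,0.212,-0.023,0.001,0,0,-1],[-0.005,0.222,0.005,0.001,0,0,-1],[-0.029,0.22,0.033,0.001,0,0,-1]]]
```

Request:
play_rows([
  [[0.024,-0.002,-0.03,0,0,0,-1],[0.043,0.022,-0.053,0,0,0,-1],[0.056,0.053,-0.069,0,0,0,-1],[0.063,0.089,-0.076,0,0,0,-1],[0.062,0.127,-0.075,0,0,0,-1],[0.053,0.162,-0.065,0,0,0,-1],[0.038,0.191,-0.047,0,0,0,-1],[0.018,0.212,-0.023,0,0,0,-1],[-0.005,0.222,0.005,0,0,0,-1],[-0.029,0.22,0.033,0,0,0,-1]],
])

```text
time_s: 12.35
ee_pos: [0.3909, -0.1844, 0.1018]
eef_rot: [3.139, 0.87, -0.0]
force: [1.3, 0.9, -0.3]
grip_width: 0.0177
grip_force: 40.0
```

```bash
python3 - <<'E'
from h import *
from station import camera
o=log();tipnow(o);c=camera("scene");line(c)
rows(arc(180,10,18),-1)
E
```

```text
tip bowl [-0.0306  0.0009  0.0179] F [ 1.3  0.9 -0.3] t 12.35
blue 296 bowl xy mm [ 25. -38.]
yel 78 bowl xy mm [-43.  22.]
rim centre [ 0.5008 -0.155 ] 0.0764 700
[[[-0.018,-0.014,0.021,0,0,0,-1],[-0.037,-0.037,0.044,0,0,0,-1],[-0.05,-0.069,0.059,0,0,0,-1],[-0.056,-0.105,0.067,0,0,0,-1],[-0.055,-0.142,0.066,0,0,0,-1],[-0.047,-0.178,0.056,0,0,0,-1],[-0.032,-0.207,0.038,0,0,0,-1],[-0.012,-0.228,0.014,0,0,0,-1],[0.011,-0.238,-0.014,0,0,0,-1],[0.035,-0.236,-0.043,0,0,0,-1]]]
```

Request:
play_rows([
  [[-0.018,-0.014,0.021,0,0,0,-1],[-0.037,-0.037,0.044,0,0,0,-1],[-0.05,-0.069,0.059,0,0,0,-1],[-0.056,-0.105,0.067,0,0,0,-1],[-0.055,-0.142,0.066,0,0,0,-1],[-0.047,-0.178,0.056,0,0,0,-1],[-0.032,-0.207,0.038,0,0,0,-1],[-0.012,-0.228,0.014,0,0,0,-1],[0.011,-0.238,-0.014,0,0,0,-1],[0.035,-0.236,-0.043,0,0,0,-1]],
])

```text
time_s: 13.4
ee_pos: [0.4066, -0.1247, 0.1018]
eef_rot: [3.139, 0.87, 0.001]
force: [-0.4, 0.1, -0.1]
grip_width: 0.0172
grip_force: 40.0
```

```bash
python3 - <<'E'
from h import *
from station import camera
o=log();tipnow(o);c=camera("scene");line(c)
rows(arc(0,10,18),-1)
E
```

```text
tip bowl [ 0.031  -0.0027  0.0179] F [-0.4  0.1 -0.1] t 13.4
blue 609 bowl xy mm [ 17. -33.]
blue 75 bowl xy mm [41. 25.]
yel 54 bowl xy mm [ 50. -12.]
yel 128 bowl xy mm [-34. -33.]
yel 155 bowl xy mm [-49.  22.]
rim centre [ 0.5009 -0.155 ] 0.0764 992
[[[0.012,0.014,-0.016,0.001,0,0,-1],[0.031,0.037,-0.038,0.001,0,0,-1],[0.045,0.068,-0.054,0.001,0,0,-1],[0.051,0.104,-0.061,0.001,0,0,-1],[0.05,0.142,-0.06,0.001,0,0,-1],[0.042,0.177,-0.05,0.001,0,0,-1],[0.027,0.206,-0.032,0.001,0,0,-1],[0.007,0.227,-0.008,0.001,0,0,-1],[-0.017,0.237,0.02,0.001,0,0,-1],[-0.041,0.235,0.048,0.001,0,0,-1]]]
```

Request:
play_rows([
  [[0.012,0.014,-0.016,0,0,0,-1],[0.031,0.037,-0.038,0,0,0,-1],[0.045,0.068,-0.054,0,0,0,-1],[0.051,0.104,-0.061,0,0,0,-1],[0.05,0.142,-0.06,0,0,0,-1],[0.042,0.177,-0.05,0,0,0,-1],[0.027,0.206,-0.032,0,0,0,-1],[0.007,0.227,-0.008,0,0,0,-1],[-0.017,0.237,0.02,0,0,0,-1],[-0.041,0.235,0.048,0,0,0,-1]],
])

```text
time_s: 14.45
ee_pos: [0.389, -0.1842, 0.1022]
eef_rot: [3.138, 0.87, -0.0]
force: [2.3, 0.2, -1.2]
grip_width: 0.0175
grip_force: 40.0
```

```bash
python3 - <<'E'
from h import *
o=log();tipnow(o)
rows(arc(180,10,18.5),-1)
E
```

```text
tip bowl [-0.0308  0.0028  0.0183] F [ 2.3  0.2 -1.2] t 14.45
[[[-0.015,-0.015,0.02,0,0,0,-1],[-0.034,-0.039,0.042,0,0,0,-1],[-0.048,-0.072,0.058,0,0,0,-1],[-0.054,-0.109,0.065,0,0,0,-1],[-0.052,-0.148,0.063,0,0,0,-1],[-0.042,-0.183,0.051,0,0,0,-1],[-0.025,-0.212,0.031,0,0,0,-1],[-0.004,-0.231,0.006,0,0,0,-1],[0.021,-0.238,-0.023,0,0,0,-1],[0.045,-0.234,-0.053,0,0,0,-1]]]
```

Request:
play_rows([
  [[-0.015,-0.015,0.02,0,0,0,-1],[-0.034,-0.039,0.042,0,0,0,-1],[-0.048,-0.072,0.058,0,0,0,-1],[-0.054,-0.109,0.065,0,0,0,-1],[-0.052,-0.148,0.063,0,0,0,-1],[-0.042,-0.183,0.051,0,0,0,-1],[-0.025,-0.212,0.031,0,0,0,-1],[-0.004,-0.231,0.006,0,0,0,-1],[0.021,-0.238,-0.023,0,0,0,-1],[0.045,-0.234,-0.053,0,0,0,-1]],
])

```text
time_s: 15.45
ee_pos: [0.4082, -0.125, 0.1018]
eef_rot: [3.139, 0.87, 0.001]
force: [0.3, 0.6, -0.7]
grip_width: 0.0175
grip_force: 40.0
```

```bash
python3 - <<'E'
from h import *
from station import camera
o=log();tipnow(o);c=camera("scene");line(c);cv2.imwrite("pics/s6.png",cv2.resize(c["frame"][280:410,270:430,::-1],None,fx=4,fy=4,interpolation=2))
rows(arc(0,8,18),-1)
E
```

```text
tip bowl [ 0.0312 -0.0043  0.0179] F [ 0.3  0.6 -0.7] t 15.45
blue 120 bowl xy mm [ 53. -13.]
blue 133 bowl xy mm [ 23. -21.]
blue 147 bowl xy mm [  1. -53.]
blue 165 bowl xy mm [-31. -40.]
blue 172 bowl xy mm [-47.  17.]
yel 148 bowl xy mm [-33.  42.]
yel 154 bowl xy mm [-53. -11.]
rim centre [ 0.5008 -0.1549] 0.0764 979
[[[0.008,0.012,-0.011,0.001,0,0,-1],[0.027,0.036,-0.033,0.001,0,0,-1],[0.041,0.067,-0.049,0.001,0,0,-1],[0.047,0.103,-0.056,0.001,0,0,-1],[0.046,0.141,-0.055,0.001,0,0,-1],[0.038,0.176,-0.045,0.001,0,0,-1],[0.023,0.205,-0.027,0.001,0,0,-1],[0.003,0.226,-0.003,0.001,0,0,-1]]]
```

View pics/s6.png

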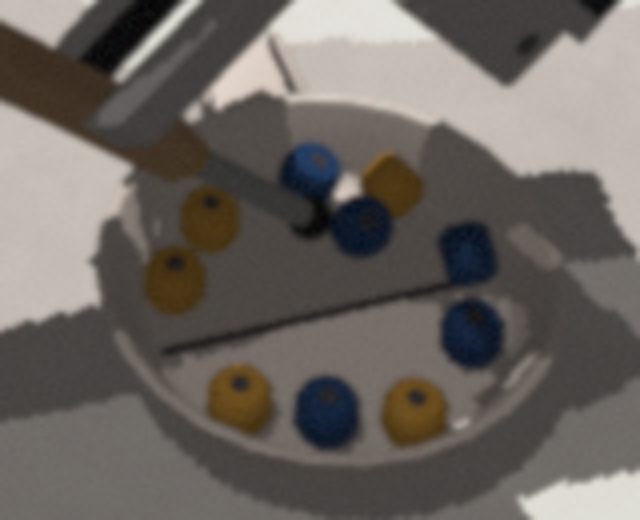

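The beads are well mixed. On the lip half there are blue beads at (310,170) and (360,225) and yellow ones at (210,218) and (175,280). On the other half there are blue at (328,410) and (475,330) and yellow at (240,398) and (413,412). All ten are in the bowl. Now I'll lift straight out and go back to the tray.

```bash
python3 - <<'E'
from h import *
from station import get_obs
o=get_obs();p=np.array(o["ee_pos"]);R=tool(0,.87);U=p+[0,0,.11]
rows([(p+[0,0,.02],R),(p+[0,0,.05],R),(p+[0,0,.085],R),(U,R)],-1)
B=(np.array((.40,-.02,.18)),tool(.8));A=(np.array((.44,.15,.17)),tool(1.9));D=(np.array((.546,.234,.06)),tool(3.10))
rows([B],-1,U,R);rows([A],-1,*B);rows([D],-1,*A)
E
```

```text
[[[-0.061,0,-0.052,0.001,0,0,-1],[-0.153,0,-0.129,0.001,0,0,-1],[-0.26,0.001,-0.219,0.001,0,0,-1],[-0.336,0.001,-0.284,0.001,0,0,-1]]]
[[[0.073,-0.421,0.11,-0.055,0.131,-0.119,-1]]]
[[[0.599,-0.359,0.04,0,0,-0.175,-1]]]
[[[0.181,0.51,0.44,0,0,-0.191,-1]]]
```

Request:
play_rows([
  [[-0.061,0,-0.052,0,0,0,-1],[-0.153,0,-0.129,0,0,0,-1],[-0.26,0,-0.219,0,0,0,-1],[-0.336,0,-0.284,0,0,0,-1],[-0.336,0,-0.284,0,0,0,-1]],
])

```text
time_s: 16.0
ee_pos: [0.4085, -0.1254, 0.2145]
eef_rot: [3.137, 0.865, -0.001]
force: [-0.7, 1.3, -0.6]
grip_width: 0.0178
grip_force: 40.0
```

Request:
play_rows([
  [[0.073,-0.421,0.11,-0.055,0.131,-0.119,-1],[0.073,-0.421,0.11,-0.055,0.131,-0.119,-1],[0.073,-0.421,0.11,-0.055,0.131,-0.119,-1],[0.073,-0.421,0.11,-0.055,0.131,-0.119,-1],[0.073,-0.421,0.11,-0.055,0.131,-0.119,-1],[0.073,-0.421,0.11,-0.055,0.131,-0.119,-1],[0.073,-0.421,0.11,-0.055,0.131,-0.119,-1],[0.073,-0.421,0.11,-0.055,0.131,-0.119,-1],[0.073,-0.421,0.11,-0.055,0.131,-0.119,-1],[0.073,-0.421,0.11,-0.055,0.131,-0.119,-1]],
])

```text
time_s: 17.0
ee_pos: [0.3977, -0.0202, 0.1798]
eef_rot: [-3.14, 0.002, 0.799]
force: [0.5, 0.7, -0.1]
grip_width: 0.0174
grip_force: 40.0
```

Request:
play_rows([
  [[0.599,-0.359,0.04,0,0,-0.175,-1],[0.599,-0.359,0.04,0,0,-0.175,-1],[0.599,-0.359,0.04,0,0,-0.175,-1],[0.599,-0.359,0.04,0,0,-0.175,-1],[0.599,-0.359,0.04,0,0,-0.175,-1],[0.599,-0.359,0.04,0,0,-0.175,-1],[0.599,-0.359,0.04,0,0,-0.175,-1],[0.599,-0.359,0.04,0,0,-0.175,-1]],
])

```text
time_s: 17.8
ee_pos: [0.4377, 0.1505, 0.169]
eef_rot: [-3.138, 0.001, 1.905]
force: [-0.9, 0.6, 0.1]
grip_width: 0.0175
grip_force: 40.0
```

Request:
play_rows([
  [[0.181,0.51,0.1,0,0,-0.191,-1],[0.181,0.51,0.1,0,0,-0.191,-1],[0.181,0.51,0.1,0,0,-0.191,-1],[0.181,0.51,0.1,0,0,-0.191,-1],[0.181,0.51,0.1,0,0,-0.191,-1],[0.181,0.51,0.1,0,0,-0.191,-1],[0.181,0.51,0.1,0,0,-0.191,-1],[0.181,0.51,0.1,0,0,-0.191,-1],[0.181,0.51,0.25,0,0,-0.191,-1],[0.181,0.51,0.44,0,0,-0.191,-1]],
])

```text
time_s: 18.8
ee_pos: [0.5445, 0.235, 0.0593]
eef_rot: [-3.141, 0.001, 3.1]
force: [0.6, 0.2, -1.4]
grip_width: 0.0173
grip_force: 40.0
```

```bash
python3 - <<'E'
from h import *
from station import camera
o=log();print(np.round(o["ee_pos"],4),np.round(o["eef_rot"],3),o["time_s"],o["grip_width"])
c=camera("scene");np.savez("scene6.npz",**c);P=depthpts(c);hsv=cv2.cvtColor(c["frame"],cv2.COLOR_RGB2HSV)
m=box((hsv[...,0]>5)&(hsv[...,0]<25)&(hsv[...,1]>70),165,340,150,255)&(P[...,2]<.14)&(P[...,1]<.29)
q=P[m];print(len(q),np.percentile(q,[2,50,98],axis=0).round(3).tolist())
d=box((c["frame"].max(2)<40)&(P[...,2]>.06)&(P[...,0]<.47),165,300,150,255);print("ball",P[d].mean(0) if d.any() else 0,d.sum())
o=log();rows([((.546,.234,.02),tool(3.1)),((.546,.234,-.008),tool(3.1))],-1)
E
```

```text
[0.5445 0.235  0.0593] [-3.141e+00  1.000e-03  3.100e+00] 18.8 0.01732187502038851
427 [[0.493, 0.222, 0.073], [0.534, 0.227, 0.085], [0.593, 0.239, 0.09]]
ball [0.374152   0.05871437 0.19801423] 43
[[[-0.025,0.004,0.119,-0.001,-0.002,0,-1],[-0.026,0.005,0.231,-0.001,-0.002,0,-1]]]
```

```bash
python3 - <<'E'
from h import *
o=log();print(np.round(o["ee_pos"],4),np.round(o["eef_rot"],3),o["time_s"])
rows([((.546,.234,-.008),tool(3.1))],-1)
E
```

```text
[0.54   0.2334 0.0498] [-3.136 -0.011  3.1  ] 18.85
[[[-0.026,0.005,0.231,-0.001,-0.002,0,-1]]]
```

Request:
play_rows([
  [[0,0,0,0,0,0,-1],[0,0,0.08,0,0,0,-1],[0,0,0.15,0,0,0,-1],[0,0,0.2,0,0,0,-1],[0,0,0.23,0,0,0,-1],[0,0,0.25,0,0,0,-1],[0,0,0.26,0,0,0,-1],[0,0,0.26,0,0,0,-1],[0,0,0.26,0,0,0,-1]],
])

```text
time_s: 19.75
ee_pos: [0.5438, 0.2343, -0.0044]
eef_rot: [3.141, 0.001, 3.101]
force: [-0.4, 0.3, -0.8]
grip_width: 0.0177
grip_force: 40.0
```

Request:
play_rows([
  [[0,0,0.01,0,0,0,-1],[0,0,0.018,0,0,0,-1],[0,0,0.018,0,0,0,-1]],
])

```text
time_s: 20.05
ee_pos: [0.5435, 0.2343, -0.0092]
eef_rot: [3.141, 0.0, 3.101]
force: [-4.6, -0.2, 4.3]
grip_width: 0.018
grip_force: 40.0
```

Request:
play_rows([
  [[0,0,0,0,0,0,0],[0,0,0,0,0,0,0],[0,0,0,0,0,0,0],[0,0,0,0,0,0,0],[0,0,-0.15,0,0,0,0],[0,0,-0.35,0,0,0,0],[0,0,-0.55,0,0,0,0],[0,0,-0.7,0,0,0,0]],
])

```text
time_s: 20.85
ee_pos: [0.5438, 0.2343, 0.1689]
eef_rot: [3.141, 0.002, 3.101]
force: [0.6, 0.1, -0.1]
grip_width: 0.0472
grip_force: 0.0
```

Request:
play_rows([
  [[0.7,0.3,0,0,0,0,0],[0.7,0.3,0,0,0,0,0],[0.7,0.3,0,0,0,0,0],[0.7,0.3,0,0,0,0,0],[0.7,0.3,0,0,0,0,0],[0.7,0.3,0,0,0,0,0],[0.7,0.3,0,0,0,0,0]],
])

```text
time_s: 21.55
ee_pos: [0.3725, 0.3159, 0.1656]
eef_rot: [-3.142, 0.0, 3.101]
force: [-0.7, 0.0, -0.8]
grip_width: 0.0472
grip_force: 0.0
```

```bash
python3 - <<'E'
from h import *
from station import camera
o=log();print(o["time_s"],np.round(o["ee_pos"],3),o["grip_width"])
c=camera("scene");P=depthpts(c);hsv=cv2.cvtColor(c["frame"],cv2.COLOR_RGB2HSV);line(c)
m=box((hsv[...,0]>5)&(hsv[...,0]<25)&(hsv[...,1]>70),165,330,175,255)
q=P[m];print(len(q),np.percentile(q,[2,50,98],axis=0).round(3).tolist())
cv2.imwrite("pics/s7.png",c["frame"][:,:,::-1])
E
```

```text
21.55 [0.372 0.316 0.166] 0.04719559615820876
blue 116 bowl xy mm [ 52. -10.]
blue 122 bowl xy mm [ 26. -23.]
blue 137 bowl xy mm [  2. -53.]
blue 139 bowl xy mm [-29. -41.]
blue 147 bowl xy mm [-45.  17.]
yel 121 bowl xy mm [ 42. -40.]
yel 110 bowl xy mm [46. 27.]
yel 121 bowl xy mm [23. 47.]
yel 125 bowl xy mm [-32.  41.]
yel 132 bowl xy mm [-52. -11.]
rim centre [ 0.5009 -0.155 ] 0.0764 1046
573 [[0.491, 0.221, 0.004], [0.54, 0.227, 0.017], [0.591, 0.241, 0.021]]
```

View pics/s7.png

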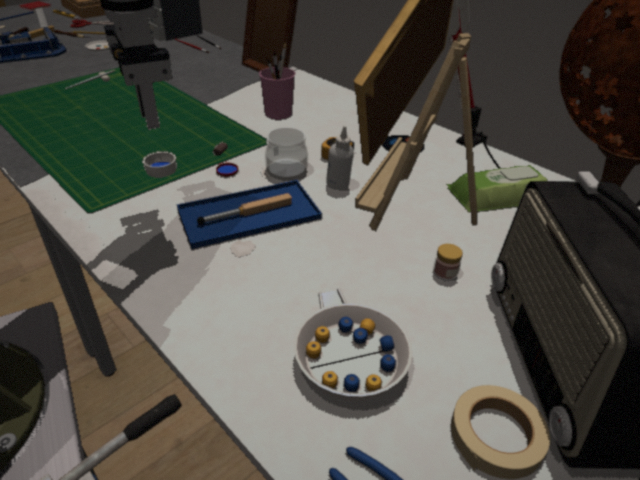

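The picture shows the rod flat in the tray from (203,220) to (290,203), and the ten beads mixed in the bowl around (352,355). The robot is clear of everything.

```bash
python3 -c "
from station import workorder
print(workorder.hand_in())"
```

```text
the job is handed in; nothing more can be done
None
```

I handed the job in: I stirred two full clockwise turns from the lip, left both colours on each side of the line with all ten beads in the bowl, and laid the rod flat in the tray; no verdict came back.

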